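# Close up a storage case of film rolls

## Task

Close up the blue storage case: first push its upright white inner flap fully down over the rolls, then swing the blue cover shut over it until it lies flat on the rim. Do it gently with the fingertips or the outside of the fingers, without pinching the flap or cover, pressing hard or slamming the cover, and leave the rolls and everything else around where they are.

Things in the scene. Friction and masses are not known exactly. Their poses are not given: they have to be found in the camera images.
- case: Blue open-topped plastic storage case, fixed to the table, 260 mm along its x, 230 mm along its y, 100 mm high, walls 6 mm. Origin: centre of its underside on the table; z up. The cover is hinged along its +y rim and the flap along the inside of its -y wall, both hinge lines parallel to the case's x axis.
- cover (a joint): Angle of the blue cover (about 250 g): 0 = shut, flat on the rim; 1.57 = upright; it starts wide open at 1.62 to 1.9, leaning outward to the case's +y. Stiff friction hinge (about 0.42 N m): it stays where it is left and takes about 2 to 4 N near its free edge to move. Range 0 to 1.95.
- cover_hinge (a point): Middle of the cover's hinge line, on its inner face, at case x = 0, y = +115 mm, 100 mm above the table. The cover is a flat plate 260 mm wide (along case x), 230 mm from hinge to free edge, 8 mm thick; its top is 330 mm above the table when upright. Site axes turn with the cover: -y runs from hinge to free edge, z out of the outer face (up when shut, toward case +y when upright).
- cover_edge (a point): Middle of the cover's free edge, on its outer face (230 mm from the hinge line, 8 mm above the inner face). A small grey closing tab there is look only.
- flap (a joint): Angle of the white inner flap: 0 = folded down, level inside the case just below the rim; about 1.57 = upright; it starts at 1.4 to 1.7. Light friction hinge (about 0.12 N m): it stays where it is left and needs about 1 to 2 N near its free edge. Range 0 to 1.8. Weighs about 90 g.
- flap_hinge (a point): Middle of the flap's hinge line, on its underside, at case x = 0, y = -105 mm, 79 mm above the table. The flap is a flat plate 236 mm wide (along case x), 170 mm from hinge to free edge, 5 mm thick. Site axes turn with the flap: +y runs from hinge to free edge, z out of the face that is on top when folded; upright, this face looks outward to case -y.
- flap_edge (a point): Middle of the flap's free edge (marked by a yellow strip), on the face that is on top when folded down, 170 mm from the hinge line.
- roll_a: Cream film roll lying flat inside the case, diameter 84 mm, 48 mm high; origin: centre of its underside. Leave it alone.
- roll_b: Black tape roll lying flat inside the case, diameter 84 mm, 48 mm high; origin: centre of its underside. Leave it alone.
- roll_c: Cream film roll on the table on the cover's side of the case, diameter 90 mm, 50 mm high; origin: centre of its underside. Leave it alone.
- roll_d: Yellow tape roll on the table on the flap's side of the case, diameter 72 mm, 24 mm high; origin: centre of its underside. Leave it alone.
- bottle: White plastic bottle with a blue cap, diameter 60 mm, 160 mm high, standing beyond the case to the robot's left; origin: centre of its underside. Leave it alone.
- driver: Orange-handled screwdriver lying on the table to the robot's right; leave it alone.
- cup: Grey plastic cup, 76 mm across, 85 mm high, to the robot's right; origin: centre of its underside. Leave it alone.

How it is judged:
By the outcome, as a careful person would: the job done as asked, in the order asked, and still so for the second after the job is handed in, with the robot touching nothing.
It also fails if it takes over 58 s, if anything falls off the work surface, if the arm or the gripper's body presses on something with over 40 N, if the wrist force passes 120 N, or if a joint passes its speed limit or range.

## Robot

A 6-joint arm with a two-finger parallel gripper is mounted at the origin on the work surface. World frame = base frame: x ahead of the robot, y to its left, z up, the work surface at z = 0. Lengths are in mm, angles in rad, forces in N, time in s.
With the tool pointing down it reaches from about 275 to 1000 mm from the base axis. Payload 8.4 kg.
Tool frame: the origin (TCP) lies midway between the tips of the shut fingers; the grasp point (between the pads) lies 19 mm behind it; z points along the fingers, y is the line along which they close (so a half turn about z gives the same grasp; the last joint's range is limited). The gripper opens to 85 mm and grips with 20 to 120 N. Pads are 22 mm wide; open, the fingers measure 114 mm over their backs; the gripper's body (76 mm by 85 mm) begins 54 mm behind the grasp point. The pads swing forward as they close: fully open they stand 13 mm farther back than shut.
Start: joints at [-1.287, 0.353, 1.633, -0, 1.155, -0.002], TCP at [176.202, -599.651, 231.281] pointing down, gripper open.
Joint ranges: [-2.63, 2.63], [-0.92, 2.1], [0.06, 2.66], [-1.3, 4.44], [0, 2.69], [-3.02, 3.02]. Speed limits (rad/s): [2.22, 2.22, 2.79, 3.14, 3.14, 3.14].

## Interface

Orientations are given as [roll, pitch, yaw] about the fixed x, y, z axes, in that order (R = Rz(yaw) Ry(pitch) Rx(roll)).
In Python, from rig import telemetry, optics, r gives the robot as it stands.
- The arm moves only by the tool play_rows, never from a script. Its arguments are lists of equal length, an entry for each row: "dp": the shift along the tool's x, y, z in units of 40 mm (1.0 is 40 mm), a list of three; "rot": the turn, a rotation vector about the tool's x, y, z in units of 6 degrees (1.0 is 6 degrees), a list of three. In form: {"dp": [[tx, ty, tz], ...], "rot": [[ax, ay, az], ...]}. A call has 1 to 5 rows; each row is the pose to reach, as a shift and turn from the pose commanded when the call began, along the tool's axes at that moment; what a row does not reach only later rows make up. A row lasts 1/12 s, in which the tool goes at most 41.7 mm and 7.16 degrees, less where a joint would pass 70% of its speed; a pose out of reach is approached as far as the arm can. A call with a gripper value outside its range is refused whole. "fingers" is the opening, from 0 (shut) to 1 (fully open), set as the call begins (left out, the last holds). The fingers move at their own pace and stop on an object; "grip_force" is the grip in N (left out, the last holds). Time passes only in rows, so rows that repeat a pose let the fingers close. It gives the time, the measured TCP pose, the force, the opening and the grip force at its end, in the units of the state.
- telemetry.sense(): the state, without advancing time (a new reading comes with each control period).
- optics.grab_frame(name): name is "scene" or "top" or "wrist"; returns a dict with "color" (384x512x3 uint8, red, green, blue), "mtx" (3x3 intrinsics, pixels), "R" (3x3) and "t" (3): a world point X has camera coordinates R X + t; the wrist camera has in their place "mount" (4x4, takes a point from camera to tool coordinates, whose origin is the TCP and whose axes are the flange's). Camera axes: x right, y down, z forward; pixel columns grow to the right and rows downward; lengths in mm; the calibration is good to about 2 mm. A picture is of the moment at which its call begins: read the wrist's pose just before it. There is no depth.
- r.sign_off(): hands the job in; it is judged then, once.
The state is a dict: "clock": time; "qpos": joint angles; "qvel": joint speeds; "joint_efforts": joint torques, N m; "eef_pos": TCP position; "tcp_rot": TCP orientation; "contact_force": force on the tool from outside, world axes, zero at the start; "wrist_torque": the same for the moment, N m; "opening": opening from 0.0 (shut) to 1.0 (fully open); "grasp_force": force on a finger pad.
Only numpy, scipy, OpenCV 4.12 (cv2) and the standard library are available. Lean on these libraries where they do the work, as an engineer would, in place of code of your own. Each camera call takes 0.05 s, during which the arm holds its last target. There are 200 camera calls.

## Working session

There is one attempt and no reset: what is moved stays moved. The work goes in short steps, Python scripts to look and compute and a tool call to move; the robot and the scene stay as the last step left them, time stands still between calls to the robot, and variables do not carry over. Pictures are saved under pics/ and viewed, at most 10 in all, crops included, and the job is handed in when it is done.

Besides the shell and the picture viewer there is one more tool, called after ">>>" as name(argument=value, ...) on one line, values as JSON. play_rows: Moves the arm, as the interface text tells. Its arguments: {"type":"object","properties":{"dp":{"type":"array"},"rot":{"type":"array"},"fingers":{"type":"number"},"grip_force":{"type":"number"}},"required":["dp","rot"]}

```bash
mkdir -p pics; ls; python3 - <<'E'
from rig import telemetry, optics, r
import cv2, numpy as np, pickle
d={}
for n in("scene","top"):
    f=optics.grab_frame(n); d[n]=f
    print(n,f["mtx"].tolist(),np.round(f["R"],3).tolist(),np.round(f["t"],1).tolist())
    cv2.imwrite(f"pics/{n}0.png",f["color"][:,:,::-1])
pickle.dump(d,open("f0.pkl","wb"))
print(telemetry.sense())
E
```

```text
pics
scene [[364.91683713620074, 0.0, 263.42346261438826], [0.0, 364.91683713620074, 193.00284077179384], [0.0, 0.0, 1.0]] [[-0.013, 1.0, -0.008], [0.605, 0.001, -0.796], [-0.796, -0.015, -0.605]] [38.5, -254.1, 1758.2]
top [[459.86691799737827, 0.0, 254.04570305992252], [0.0, 459.86691799737827, 195.30043707526391], [0.0, 0.0, 1.0]] [[0.003, -1.0, -0.003], [-0.991, -0.002, -0.134], [0.134, 0.004, -0.991]] [-47.2, 566.6, 1610.7]
{'clock': 0.1, 'qpos': array([-1.28741721e+00,  3.53613340e-01,  1.63409524e+00, -1.34702211e-05,
        1.15519161e+00, -2.40078420e-03]), 'qvel': array([-0.00024227, -0.00291376, -0.00177401, -0.00093916,  0.00189825,
       -0.00114245]), 'joint_efforts': array([ 3.52983607e-04, -6.06356335e+01, -3.42817247e+01,  4.89295337e-05,
        3.87731256e-03, -2.86722582e-05]), 'eef_pos': array([ 176.06136761, -599.22257256,  230.60005428]), 'tcp_rot': array([-3.14028509e+00,  9.17725823e-06,  2.85785353e-01]), 'contact_force': array([-0.11920786,  0.32412091,  0.61025211]), 'wrist_torque': array([-0.00248805, -0.02155611,  0.00811327]), 'grasp_force': 0.0, 'opening': 1.0004029316692797}
```

View pics/scene0.png

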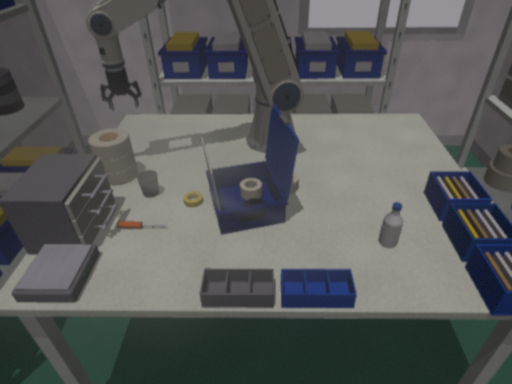

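View pics/top0.png

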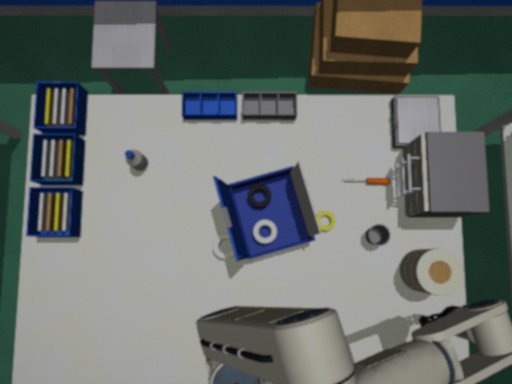

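The scene view shows the case at about (250,190), cover on its right, flap on its left. The top view shows the case at about (267,215), cover on the left (+y), flap on the right, roll_d at (325,221). I'll enlarge both to pick the corners.

```bash
python3 - <<'E'
import cv2, numpy as np, pickle
d=pickle.load(open("f0.pkl","rb"))
def c(n,x,y,w,h,s):
    im=cv2.resize(d[n]["color"][y:y+h,x:x+w,::-1],None,fx=s,fy=s,interpolation=cv2.INTER_CUBIC)
    im=np.clip(im*1.6,0,255).astype(np.uint8)
    for k in range(0,w,10): cv2.putText(im,str(x+k),(k*s,8),0,.3,(0,255,255));cv2.line(im,(k*s,10),(k*s,14),(0,255,255))
    for k in range(0,h,10): cv2.putText(im,str(y+k),(0,k*s+3),0,.3,(0,255,255))
    return im
cv2.imwrite("pics/crop0.png",np.hstack([c("top",205,155,130,120,3),c("scene",190,100,125,120,3)]))
cv2.imwrite("pics/crop1.png",c("top",205,155,130,115,6))
E
```

```text
(no output)
```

View pics/crop0.png

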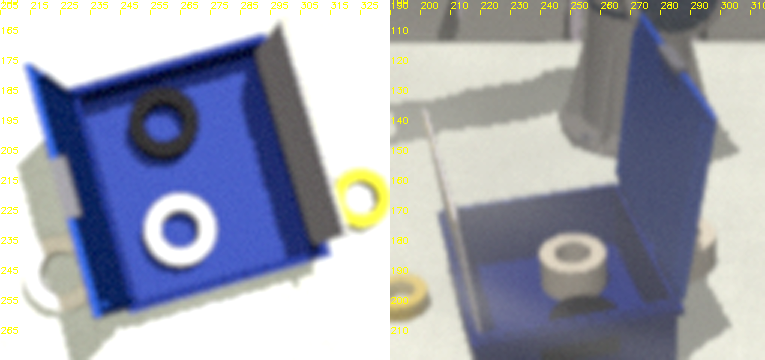

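View pics/crop1.png

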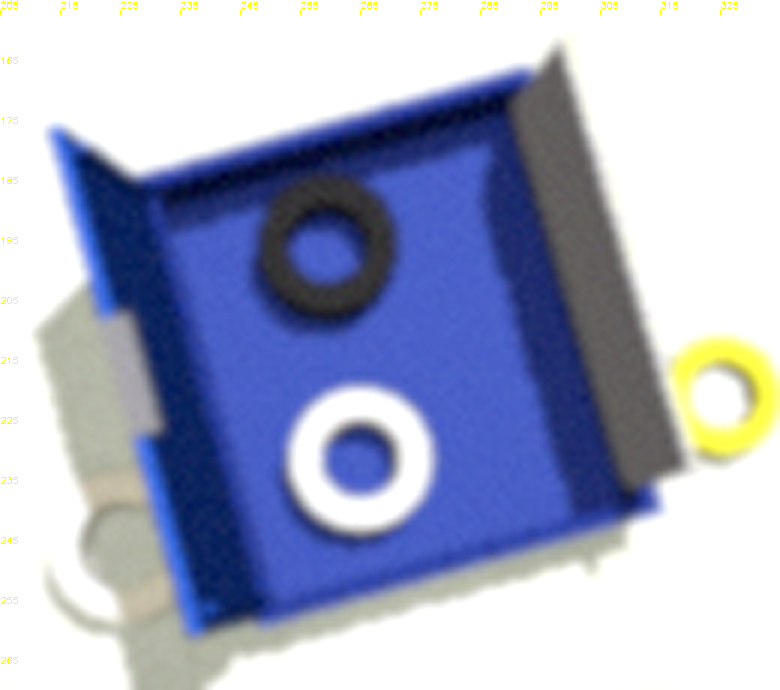

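The crops give rim corners in the top view at about (229,185), (249,258.5) and (315,239). The cover edge corners are (214,177) and (237.5,260.5), and the flap edge corners are (299,162) and (319,232.5). In the scene view, the cover top corners are (274,105) and (299,140), and the flap top is (202,136).

```bash
cat > h.py <<'E'
import numpy as np, pickle
from scipy.optimize import least_squares
def ray(f,px):
    d=f["R"].T@np.linalg.inv(f["mtx"])@[px[0],px[1],1]; o=-f["R"].T@f["t"]; return o,d
def onz(f,px,z):
    o,d=ray(f,px); return o+d*(z-o[2])/d[2]
def proj(f,X):
    p=f["mtx"]@(f["R"]@X+f["t"]); return p[:2]/p[2]
def cw(P,X): # case->world, P=cx,cy,yaw
    c,s=np.cos(P[2]),np.sin(P[2]); return np.array([P[0]+c*X[0]-s*X[1],P[1]+s*X[0]+c*X[1],X[2]])
E
python3 - <<'E'
from h import *
d=pickle.load(open("f0.pkl","rb")); T=d["top"];S=d["scene"]
A={(130,115):(229.2,185),(-130,115):(249,258.5),(-130,-115):(314.7,239.2)}
for k,p in A.items(): print(k,np.round(onz(T,p,100),1))
print("far-y",np.round(onz(T,(293.3,166.3),100),1))
def res(q):
    return np.concatenate([(onz(T,p,100)-cw(q,(*k,100)))[:2] for k,p in A.items()])
s=least_squares(res,[600,0,0.2]);P=s.x;print("case",P,np.round(s.fun,1))
# angles: ray with the end planes
def ang(f,px,x,hy,hz,sgn):
    o,dd=ray(f,px);c,si=np.cos(P[2]),np.sin(P[2])
    R=np.array([[c,si,0],[-si,c,0],[0,0,1]]);o=R@(o-[P[0],P[1],0]);dd=R@dd
    X=o+dd*(x-o[0])/dd[0]; v=[sgn*(X[1]-hy),X[2]-hz];return np.round(X,1),np.hypot(*v),np.arctan2(v[1],v[0])
for n,f,px,x in[("T",T,(214.2,176.7),130),("T",T,(237.5,260.5),-130),("S",S,(274,105),-130),("S",S,(299,140),130)]: print("cover",n,ang(f,px,x,115,100,-1))
for n,f,px,x in[("T",T,(298.7,162),118),("T",T,(319.2,232.5),-118),("S",S,(202,136),-118)]: print("flap",n,ang(f,px,x,-105,79,1))
print("roll_d",onz(T,(325.3,221),24),"roll_c",onz(T,(225,245),50))
print("fe pred",[proj(S,cw(P,(x,-105,249))) for x in(118,-118)])
E
```

```text
(130, 115) [594.1  40.1 100. ]
(-130, 115) [342.3 -29.5 100. ]
(-130, -115) [ 408.1 -252.8  100. ]
far-y [ 660.5 -182.2  100. ]
case [ 5.00383952e+02 -1.05645448e+02  2.78879475e-01] [ 0.4 -0.6 -1.4  1.4  1.  -0.8]
cover T (array([130. , 148. , 318.4]), np.float64(220.90106523857858), np.float64(1.7207272624964671))
cover T (array([-130. ,  127.1,  835.5]), np.float64(735.592944906896), np.float64(1.5872110111558166))
cover S (array([-130. ,  153.2,  326.4]), np.float64(229.64862497262493), np.float64(1.7380771161830442))
cover S (array([130. , 154.3, 324. ]), np.float64(227.46487092136155), np.float64(1.7443477831462086))
flap T (array([ 118. , -119.4,  238.4]), np.float64(160.0873189192831), np.float64(1.6609061743702271))
flap T (array([-118. ,  -70.5,  554. ]), np.float64(476.2449858802988), np.float64(1.498373718929184))
flap S (array([-118. , -112.7,  248.9]), np.float64(170.04889374704254), np.float64(1.615863495522347))
roll_d [ 476.21349691 -301.50969869   24.        ] roll_c [388.90505201  55.64867216  50.        ]
fe pred [array([215.00235898, 171.83006059]), array([204.17839212, 135.67773226])]
```

>>> play_rows(dp=[[0.6,-0.3,0],[1.5,-0.7,0],[2.4,-1.15,0],[3.3,-1.55,0],[4.2,-2.0,0]], rot=[[0,0,-1],[0,0,-2],[0,0,-3],[0,0,-4],[0,0,-5]], fingers=0)

```text
clock: 0.52
eef_pos: [315.7, -474.3, 231.0]
tcp_rot: [-3.141, -0.0, 0.814]
contact_force: [0.7, -0.0, -0.5]
opening: 0.302
grasp_force: 0.0
```

```bash
cat > go.py <<'E'
import sys
from h import *
from rig import telemetry
from scipy.spatial.transform import Rotation as Ro
P=[500.4,-105.6,.279]
def case(p):
    c,s=np.cos(P[2]),np.sin(P[2]);a,b=p[0]-P[0],p[1]-P[1];return np.round([c*a+s*b,-s*a+c*b,p[2]],1)
if __name__=="__main__":
    s=telemetry.sense();R=Ro.from_euler("xyz",s["tcp_rot"]);t=np.array(eval(sys.argv[1]))
    G=Ro.from_euler("xyz",[np.pi,0,np.pi/2+P[2]])
    print("case",case(s["eef_pos"]),"f",np.round(s["contact_force"],1),"t",s["clock"],"dp",np.round(R.inv().apply(cw(P,t)-s["eef_pos"])/40,2),"rot",np.round((R.inv()*G).as_rotvec(degrees=True)/6,2),np.round(s["qpos"],2))
E
python3 go.py "(0,-180,215)"
```

```text
case [-279.1 -303.5  231. ] f [ 0.7 -0.  -0.5] t 0.5167 dp [7.58 0.9  0.4 ] rot [-0.   -0.   -9.89] [-0.99  0.27  1.75  0.    1.12 -0.23]
```

>>> play_rows(dp=[[0.9,0.1,0],[1.8,0.2,0],[2.7,0.3,0],[3.5,0.4,0.1],[4.3,0.5,0.2]], rot=[[0,0,-1],[0,0,-2],[0,0,-3],[0,0,-4],[0,0,-5]])

```text
clock: 0.93
eef_pos: [449.2, -363.4, 223.2]
tcp_rot: [3.141, 0.0, 1.339]
contact_force: [0.1, -0.4, 0.1]
opening: 0.001
grasp_force: 0.0
```

```bash
python3 go.py "(0,-180,215)"
```

```text
case [-120.3 -233.7  223.2] f [ 0.1 -0.4  0.1] t 0.9333 dp [2.64 1.96 0.21] rot [ 0.    0.   -4.88] [-0.68  0.29  1.75  0.    1.11 -0.45]
```

>>> play_rows(dp=[[0.6,0.45,0.05],[1.2,0.9,0.1],[1.8,1.35,0.15],[2.3,1.7,0.2],[2.64,1.95,0.2]], rot=[[0,0,-1],[0,0,-2],[0,0,-3],[0,0,-4],[0,0,-4.88]])

```text
clock: 1.35
eef_pos: [549.9, -278.6, 214.4]
tcp_rot: [-3.141, -0.001, 1.851]
contact_force: [-0.1, -0.1, 0.5]
opening: -0.0
grasp_force: 0.0
```

```bash
python3 go.py "(0,-140,215)"
```

```text
case [  -0.  -179.9  214.4] f [-0.1 -0.1  0.5] t 1.35 dp [ 1.    0.   -0.01] rot [-0.   -0.01  0.01] [-0.47  0.36  1.67  0.    1.12 -0.75]
```

>>> play_rows(dp=[[0.55,0,0],[1.05,0,0],[1.3,0,0],[1.55,0,0],[1.8,0,0]], rot=[[0,0,0],[0,0,0],[0,0,0],[0,0,0],[0,0,0]])

```text
clock: 1.77
eef_pos: [529.1, -211.1, 215.3]
tcp_rot: [-3.142, 0.001, 1.844]
contact_force: [0.2, -1.3, -1.6]
opening: 0.001
grasp_force: 0.5
```

```bash
python3 go.py "(0,-72,207)"
```

```text
case [  -1.5 -109.3  215.3] f [ 0.2 -1.3 -1.6] t 1.7667 dp [0.93 0.03 0.21] rot [-0.    0.01 -0.06] [-0.38  0.28  1.77 -0.    1.09 -0.65]
```

>>> play_rows(dp=[[0.25,0,0.05],[0.58,0,0.12],[0.9,0,0.2],[1.2,0,0.35],[1.52,0,0.5]], rot=[[0,0,0],[0,0,0],[0,0,0],[0,0,0],[0,0,0]])

```text
clock: 2.18
eef_pos: [512.4, -151.6, 194.8]
tcp_rot: [3.141, 0.0, 1.844]
contact_force: [0.1, -0.6, -0.4]
opening: -0.001
grasp_force: 0.4
```

```bash
python3 go.py "(0,-25,179)"
```

```text
case [ -1.1 -47.5 194.8] f [ 0.1 -0.6 -0.4] t 2.1833 dp [0.56 0.02 0.39] rot [ 0.    0.   -0.06] [-0.29  0.25  1.86  0.    1.02 -0.56]
```

>>> play_rows(dp=[[0.28,0,0.2],[0.55,0,0.4],[0.78,0,0.65],[1.0,0,0.9],[1.18,0,1.18]], rot=[[0,0,0],[0,0,0],[0,0,0],[0,0,0],[0,0,0]])

```text
clock: 2.6
eef_pos: [499.7, -106.2, 147.0]
tcp_rot: [-3.141, -0.0, 1.844]
contact_force: [-0.3, 0.4, 0.8]
opening: 0.001
grasp_force: 0.3
```

```bash
python3 go.py "(0,15,111)"; python3 - <<'E'
from rig import optics
import cv2
f=optics.grab_frame("scene"); cv2.imwrite("pics/s1.png",cv2.resize(f["color"][80:240,150:350,::-1],None,fx=4,fy=3.75))
E
```

```text
case [ -0.9  -0.4 147. ] f [-0.3  0.4  0.8] t 2.6 dp [0.38 0.02 0.9 ] rot [-0.   -0.   -0.05] [-0.21  0.28  1.95  0.    0.91 -0.49]
```

View pics/s1.png

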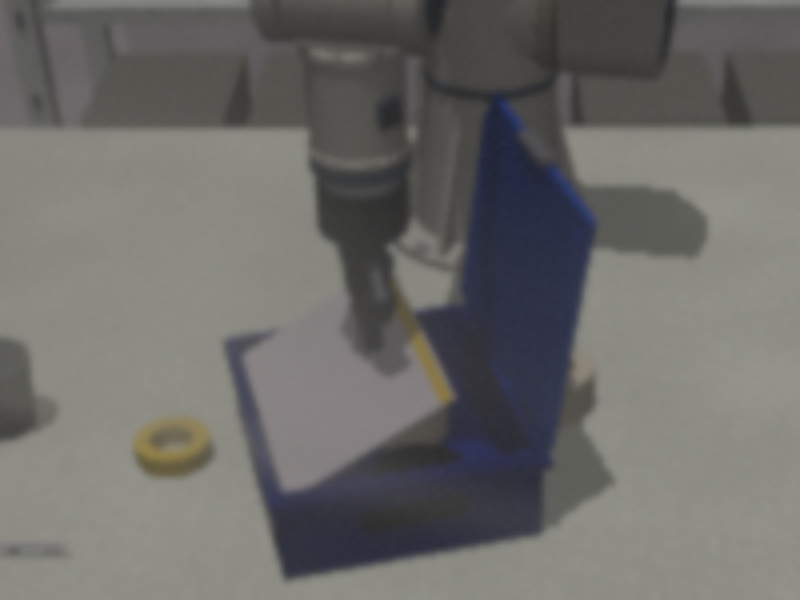

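The picture shows the flap (350,400 in the crop) half folded with the fingertip resting near its yellow edge. The cover is untouched.

>>> play_rows(dp=[[0.1,0,0.25],[0.2,0,0.5],[0.3,0,0.72],[0.38,0,0.93],[0.43,0,1.12]], rot=[[0,0,0],[0,0,0],[0,0,0],[0,0,0],[0,0,0]])

```text
clock: 3.07
eef_pos: [495.2, -90.4, 102.2]
tcp_rot: [-3.141, -0.0, 1.844]
contact_force: [0.9, 0.3, 0.0]
opening: 0.001
grasp_force: 0.2
```

>>> play_rows(dp=[[0,0,0.1],[0,0,0.2],[0,0,0.3],[0,0,0.38],[0,0,0.43]], rot=[[0,0,0],[0,0,0],[0,0,0],[0,0,0],[0,0,0]])

```text
clock: 3.48
eef_pos: [495.6, -90.8, 85.8]
tcp_rot: [3.141, 0.0, 1.844]
contact_force: [0.1, 0.0, 0.0]
opening: 0.002
grasp_force: 0.2
```

```bash
python3 go.py "(0,18,84)"
```

```text
case [-0.6 15.5 85.8] f [0.1 0.  0. ] t 3.4833 dp [0.06 0.01 0.05] rot [ 0.    0.   -0.06] [-0.18  0.36  2.01  0.    0.77 -0.46]
```

>>> play_rows(dp=[[0,0,0.02],[0,0,0.03],[0,0,0.04],[0,0,0.05],[0,0,0.05]], rot=[[0,0,0],[0,0,0],[0,0,0],[0,0,0],[0,0,0]])

```text
clock: 3.9
eef_pos: [495.5, -90.7, 84.2]
tcp_rot: [3.141, 0.0, 1.844]
contact_force: [0.9, 0.2, -0.1]
opening: -0.004
grasp_force: 0.0
```

>>> play_rows(dp=[[0,0,0.01],[0,0,0.02],[0,0,0.03],[0,0,0.04],[0,0,0.04]], rot=[[0,0,0],[0,0,0],[0,0,0],[0,0,0],[0,0,0]])

```text
clock: 4.32
eef_pos: [495.7, -90.7, 83.8]
tcp_rot: [3.141, 0.0, 1.844]
contact_force: [-4.6, 0.4, 18.8]
opening: -0.0
grasp_force: 8.9
```

```bash
python3 go.py "(0,18,84)"; python3 - <<'E'
from rig import optics
import cv2
f=optics.grab_frame("scene"); cv2.imwrite("pics/s2.png",cv2.resize(f["color"][140:230,190:310,::-1],None,fx=6,fy=6))
E
```

```text
case [-0.4 15.6 83.8] f [-4.6  0.4 18.8] t 4.3167 dp [ 0.06  0.01 -0.01] rot [ 0.    0.   -0.05] [-0.18  0.37  2.01  0.    0.76 -0.46]
```

View pics/s2.png

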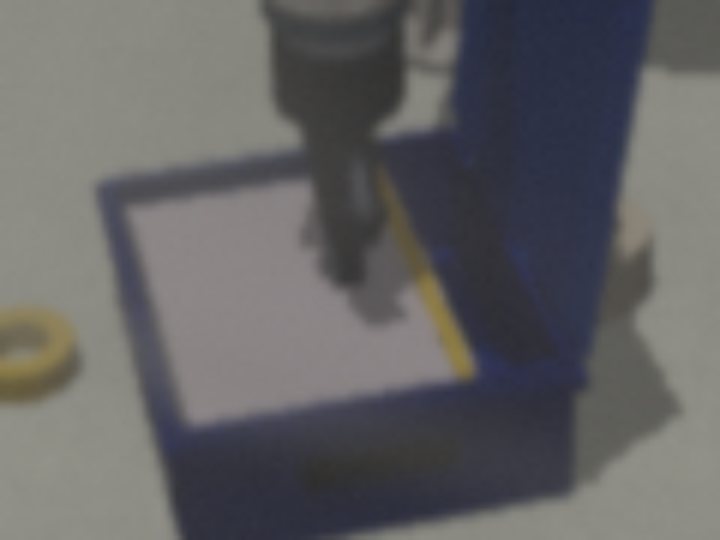

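The flap lies level in the case, with its yellow edge running from (380,170) to (465,375). The 19 N reading means it is on its stop, so I'm backing off upward.

>>> play_rows(dp=[[0,0,-0.1],[0,0,-0.5],[0,0,-1.2],[0,0,-2.0],[0,0,-2.8]], rot=[[0,0,0],[0,0,0],[0,0,0],[0,0,0],[0,0,0]])

```text
clock: 4.78
eef_pos: [494.9, -90.6, 195.4]
tcp_rot: [-3.14, -0.001, 1.844]
contact_force: [1.4, 0.6, -0.8]
opening: -0.002
grasp_force: 0.0
```

>>> play_rows(dp=[[0,0,-0.9],[0,0,-1.8],[0,0,-2.7],[0,0,-3.6],[0,0,-4.4]], rot=[[0,0,0],[0,0,0],[0,0,0],[0,0,0],[0,0,0]])

```text
clock: 5.2
eef_pos: [495.3, -90.7, 373.1]
tcp_rot: [3.14, 0.001, 1.844]
contact_force: [2.0, -1.2, -0.7]
opening: 0.003
grasp_force: 0.0
```

```bash
python3 go.py "(0,215,370)"
```

```text
case [ -0.8  15.8 373.1] f [ 2.  -1.2 -0.7] t 5.2 dp [ 4.98 -0.01  0.07] rot [ 0.01  0.01 -0.05] [-0.18  0.05  1.7   0.    1.39 -0.46]
```

>>> play_rows(dp=[[0.8,0,0],[1.7,0,0],[2.6,0,0],[3.5,0,0],[4.3,0,0]], rot=[[0,0,0],[0,0,0],[0,0,0],[0,0,0],[0,0,-0.05]])

```text
clock: 5.62
eef_pos: [448.1, 76.5, 370.7]
tcp_rot: [3.141, -0.0, 1.849]
contact_force: [0.9, -0.2, -0.4]
opening: -0.005
grasp_force: 0.0
```

>>> play_rows(dp=[[0.5,0,0],[0.8,0,0.1],[0.8,0,0.7],[0.8,0,1.4],[0.8,0,2.0]], rot=[[0,0,0],[0,0,0],[0,0,0],[0,0,0],[0,0,0]])

```text
clock: 6.03
eef_pos: [439.9, 106.1, 289.5]
tcp_rot: [3.141, 0.0, 1.85]
contact_force: [0.7, -0.2, -0.9]
opening: -0.001
grasp_force: 0.0
```

```bash
python3 go.py "(0,170,290)"; python3 - <<'E'
from rig import optics
import cv2
f=optics.grab_frame("scene"); cv2.imwrite("pics/s3.png",cv2.resize(f["color"][60:230,170:350,::-1],None,fx=3.5,fy=3.5))
E
```

```text
case [1.000e-01 2.202e+02 2.895e+02] f [ 0.7 -0.2 -0.9] t 6.0333 dp [-1.25 -0.   -0.01] rot [0.01 0.   0.  ] [ 0.23  0.02  1.91 -0.    1.21 -0.05]
```

View pics/s3.png

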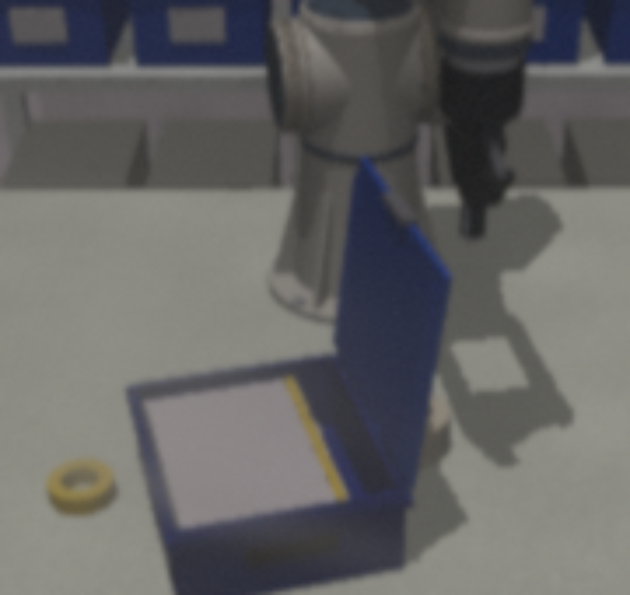

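The flap is still down at (245,450). The fingertip at (470,235) is outside the cover, with clearance.

>>> play_rows(dp=[[-0.6,0,0],[-1.0,0,0],[-1.2,0,0],[-1.4,0,0],[-1.65,0,0]], rot=[[0,0,0],[0,0,0],[0,0,0],[0,0,0],[0,0,0]])

```text
clock: 6.5
eef_pos: [458.6, 42.3, 291.1]
tcp_rot: [3.141, -0.001, 1.849]
contact_force: [-0.9, 2.2, 1.5]
opening: -0.002
grasp_force: 1.1
```

>>> play_rows(dp=[[-0.3,0,0],[-0.6,0,0],[-0.9,0,0],[-1.15,0,0.03],[-1.4,0,0.06]], rot=[[0,0,0],[0,0,0],[0,0,0],[0,0,0],[0,0,0]])

```text
clock: 6.92
eef_pos: [474.2, -12.3, 288.2]
tcp_rot: [3.141, -0.0, 1.849]
contact_force: [0.9, 1.6, 2.4]
opening: 0.002
grasp_force: 1.1
```

```bash
python3 go.py "(0,65,280)"
```

```text
case [  0.5  96.9 288.2] f [0.9 1.6 2.4] t 6.9167 dp [-0.8  -0.01  0.21] rot [ 0.01 -0.   -0.01] [-0.03  0.06  1.88  0.    1.21 -0.31]
```

>>> play_rows(dp=[[-0.3,0,0.05],[-0.58,0,0.12],[-0.83,0,0.2],[-1.12,0,0.33],[-1.42,0,0.45]], rot=[[0,0,0],[0,0,0],[0,0,0],[0,0,0],[0,0,0]])

```text
clock: 7.33
eef_pos: [489.5, -67.3, 269.5]
tcp_rot: [-3.141, -0.0, 1.849]
contact_force: [-0.1, 1.9, 0.3]
opening: -0.001
grasp_force: 0.9
```

>>> play_rows(dp=[[-0.28,0,0.15],[-0.53,0,0.32],[-0.78,0,0.5],[-1.05,0,0.7],[-1.25,0,0.92]], rot=[[0,0,0],[0,0,0],[0,0,0],[0,0,0],[0,0,0]])

```text
clock: 7.75
eef_pos: [503.4, -115.6, 232.4]
tcp_rot: [-3.141, 0.0, 1.849]
contact_force: [-0.4, 1.1, 2.2]
opening: 0.002
grasp_force: 0.7
```

```bash
python3 go.py "(0,-26,214)"
```

```text
case [ 1.000e-01 -1.040e+01  2.324e+02] f [-0.4  1.1  2.2] t 7.75 dp [-0.39 -0.    0.46] rot [-0.    0.   -0.01] [-0.23  0.18  1.86 -0.    1.1  -0.51]
```

>>> play_rows(dp=[[-0.2,0,0.23],[-0.4,0,0.46],[-0.58,0,0.73],[-0.75,0,1.0],[-0.9,0,1.28]], rot=[[0,0,0],[0,0,0],[0,0,0],[0,0,0],[0,0,0]])

```text
clock: 8.17
eef_pos: [513.2, -149.5, 180.9]
tcp_rot: [-3.142, -0.0, 1.849]
contact_force: [-0.3, 1.2, 0.3]
opening: -0.003
grasp_force: 0.6
```

>>> play_rows(dp=[[-0.1,0,0.22],[-0.18,0,0.45],[-0.25,0,0.67],[-0.32,0,0.88],[-0.36,0,1.08]], rot=[[0,0,0],[0,0,0],[0,0,0],[0,0,0],[0,0,0]])

```text
clock: 8.58
eef_pos: [517.0, -162.9, 138.0]
tcp_rot: [-3.141, -0.0, 1.849]
contact_force: [0.1, -1.4, 0.2]
opening: 0.004
grasp_force: 0.5
```

>>> play_rows(dp=[[-0.03,0,0.15],[-0.05,0,0.3],[-0.06,0,0.42],[-0.07,0,0.53],[-0.08,0,0.6]], rot=[[0,0,0],[0,0,0],[0,0,0],[0,0,0],[0,0,0]])

```text
clock: 9.0
eef_pos: [517.8, -165.7, 114.4]
tcp_rot: [-3.142, -0.0, 1.849]
contact_force: [-0.4, 1.0, 0.6]
opening: -0.001
grasp_force: 0.5
```

```bash
python3 go.py "(0,-64,108)"
```

```text
case [  0.2 -62.6 114.4] f [-0.4  1.   0.6] t 9.0 dp [-0.04 -0.01  0.16] rot [-0. -0. -0.] [-0.31  0.37  1.91  0.    0.86 -0.59]
```

>>> play_rows(dp=[[0,0,0.04],[0,0,0.08],[0,0,0.11],[0,0,0.14],[0,0,0.14]], rot=[[0,0,0],[0,0,0],[0,0,0],[0,0,0],[0,0,0]])

```text
clock: 9.42
eef_pos: [517.9, -165.8, 109.2]
tcp_rot: [3.141, -0.0, 1.849]
contact_force: [-0.0, 0.3, 0.5]
opening: -0.004
grasp_force: 0.0
```

>>> play_rows(dp=[[0,0,0.01],[0,0,0.01],[0,0,0.02],[0,0,0.02],[0,0,0.02]], rot=[[0,0,0],[0,0,0],[0,0,0],[0,0,0],[0,0,0]])

```text
clock: 9.83
eef_pos: [517.9, -165.8, 108.6]
tcp_rot: [3.142, -0.0, 1.849]
contact_force: [0.2, -0.0, 1.3]
opening: 0.003
grasp_force: 0.8
```

>>> play_rows(dp=[[0,0,0.01],[0,0,0.02],[0,0,0.02],[0,0,0.02],[0,0,0.02]], rot=[[0,0,0],[0,0,0],[0,0,0],[0,0,0],[0,0,0]])

```text
clock: 10.25
eef_pos: [518.0, -165.8, 108.5]
tcp_rot: [3.141, 0.0, 1.849]
contact_force: [-3.3, 0.9, 10.3]
opening: 0.001
grasp_force: 5.2
```

The cover is on its stop at 10 N, so I'm lifting clear and checking.

>>> play_rows(dp=[[0,0,-0.05],[0,0,-0.4],[0,0,-1.1],[0,0,-1.9],[0,0,-2.7]], rot=[[0,0,0],[0,0,0],[0,0,0],[0,0,0],[0,0,0]])

```text
clock: 10.67
eef_pos: [517.3, -165.6, 216.4]
tcp_rot: [-3.14, -0.001, 1.849]
contact_force: [0.7, -0.7, 0.2]
opening: -0.003
grasp_force: 0.0
```

>>> play_rows(dp=[[0,0,-0.5],[0,0,-1.0],[0,0,-1.2],[0,0,-1.2],[0,0,-1.2]], rot=[[0,0,0],[0,0,0],[0,0,0],[0,0,0],[0,0,0]])

```text
clock: 11.08
eef_pos: [517.6, -165.8, 263.0]
tcp_rot: [-3.141, -0.0, 1.849]
contact_force: [-0.6, -0.7, -0.6]
opening: 0.0
grasp_force: 0.0
```

```bash
python3 - <<'E'
from rig import optics
import cv2
f=optics.grab_frame("scene"); cv2.imwrite("pics/s4.png",cv2.resize(f["color"][90:250,110:420,::-1],None,fx=2.5,fy=3))
E
```

```text
(no output)
```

View pics/s4.png

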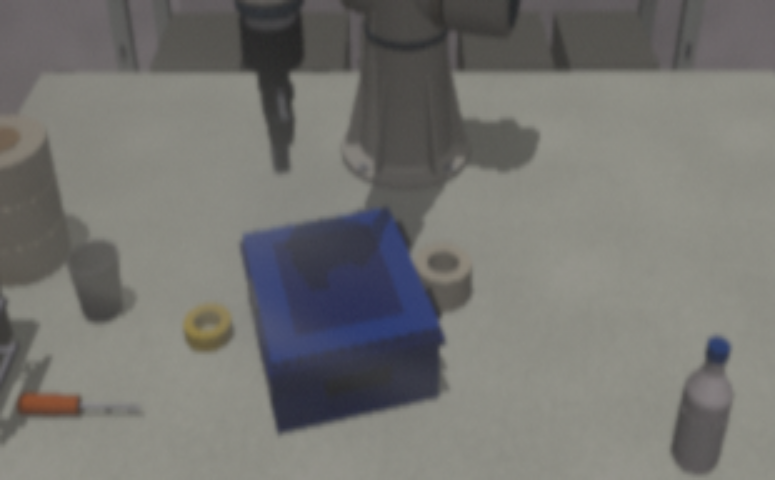

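The cover lies flat on the rim at (340,290). The rolls, cup, driver and bottle are where they were, and the gripper is clear at (280,170).

```bash
python3 -c "
from rig import r
print(r.sign_off())"
```

```text
the job is handed in; nothing more can be done
None
```

The case is closed: I pushed the flap fully down, then swung the cover shut flat on the rim. The visible items around it look unmoved, and I handed the job in at about 11 s; the flap's final push-down briefly reached 19 N, the cover's 10 N.

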